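Tray up the finished turned parts in order of height

ROBOT

A 7-joint arm with a two-finger parallel gripper is mounted at the origin on the work surface. World frame = base frame: x ahead of the robot, y to its left, z up, the work surface at z = 0. Lengths are in m, angles in rad, forces in N, time in s.
With the tool pointing down it reaches from about 0.4 to 0.85 m from the base axis. Payload 10.4 kg.
Tool frame: the origin (TCP) lies midway between the tips of the shut fingers; the grasp point (between the pads) lies 19 mm behind it; z points along the fingers, y is the direction in which the jaws open and shut (so a half turn about z gives the same grasp; the last joint's range is limited). The gripper opens to 87 mm and grips with 3 to 60 N. Pads are 19 mm wide; open, the fingers measure 117 mm over their backs; the gripper's body (75 mm by 190 mm) begins 51 mm behind the grasp point.
Start: joints at [1.198, 0.332, -0.065, 1.46, 0.022, 1.35, -0.088], TCP at [0.214, -0.587, 0.223] pointing down, gripper open.
Joint ranges: [-2.6, 2.6], [-0.5, 2.12], [-1.47, 1.34], [0.16, 2.42], [-1.27, 4.41], [0.06, 2.06], [-2.6, 2.6]. Speed limits (rad/s): [2.22, 2.22, 2.79, 2.79, 3.14, 3.14, 3.14].

INTERFACE

Orientations are given as a 3x3 rotation matrix whose columns are the frame's x, y, z axes.
In Python, from workcell import arm, viewer, order, finder gives the robot as it stands.
- The arm moves only by the shell command python3 -m creep 'ROWS' [OPENING] [FORCE]. ROWS is JSON, a list that holds one entry, the list of rows, each a list of 4 numbers: the shift along the tool's x, y, z in units of 30 mm (1.0 is 30 mm), then the turn about the tool's z in units of 6 degrees (1.0 is 6 degrees). A call has 1 to 20 rows; each row is the pose to reach, as a shift and turn from the pose measured when the call began, along the tool's axes at that moment; what a row does not reach only later rows make up. A row lasts 1/12 s, in which the tool goes at most 41.7 mm and 7.16 degrees, less where a joint would pass 70% of its speed; a pose out of reach is approached as far as the arm can. A call with a gripper value outside its range is refused whole. OPENING is the opening in per cent of the stroke, from 0 (shut) to 100 (fully open), set as the call begins (- or left out, the last holds). The fingers move at their own pace and stop on an object; FORCE is the grip in N (left out, the last holds). Time passes only in rows, so rows that repeat a pose let the fingers close. It gives the time, the measured TCP pose, the force and the opening at its end, in the units of the state.
- arm.observe(): the state, without advancing time (a new reading comes with each control period).
- viewer.capture(name): name is "scene" or "top" or "wrist"; returns a dict with "color" (480x640x3 uint8, red, green, blue), "range_z" (480x640 float32, m along the optical axis (not along the pixel's ray), 0 where there is no reading), "K" (3x3 intrinsics, pixels), "dist" ([k1, k2, p1, p2, k3] as OpenCV has them; the pictures are not rectified), "xyz" and "attitude" of the camera in the world. Camera axes: x right, y down, z forward; pixel columns grow to the right and rows downward; lengths in m; the calibration is good to about 2 mm. A picture is of the moment at which its call begins.
- order.sign_off(): hands the job in, once; it reports no verdict.
Trained networks look in a picture, given as the dict that the camera call returned (one of the last four; its "shot" number tells which), for a name from the list of things; names that differ only in an ending like _2 or _b are one class to them, and where a whole thing is asked for, a point or a joint stands for the part that bears it (a point fixed in the world has none). Each returns a list of dicts, best first, with "conf" (0 to 1); they miss things now and then, are a little off and sometimes report something else, mostly with a low value. They report only what shows in the picture. A call takes as long as a camera call.
- finder.look_for(picture, thing): "point" ([x, y, z] in m, in world coordinates, good to about 4 mm: the middle of the surface that is visible of it).
- finder.pinpoint(picture, thing): "point" ([x, y, z] in m, in world coordinates, good to about 4 mm: a listed point, or the origin of a listed thing).
The state is a dict: "clock": time; "joints": joint angles; "joint_vel": joint speeds; "joint_torque": joint torques, N m; "tool_pos": TCP position; "tool_rot": TCP orientation; "contact_force": force on the tool from outside, world axes, zero at the start; "ft_torque": the same for the moment, N m; "grip_width": finger opening in m.
Only numpy, scipy, OpenCV 4.12 (cv2) and the standard library are available. Lean on these libraries where they do the work, as an engineer would, in place of code of your own. Each camera call takes 0.05 s, during which the arm holds its last target.

TASK

Put the four finished turned parts - the stepped spindle, the flanged bush, the grooved pulley and the bored collar - in the long wooden tray, standing upright, one to a compartment and in order of height: the spindle in the compartment next to the tray's handle, then the bush, then the pulley, and the collar at the far end. Leave the three unfinished blanks (the plain bar, the sleeve without a flange and the disc without a bore) standing where they are.

Things in the scene. Friction and masses are not known exactly. Their poses are not given: they have to be found in the camera images.
- spindle: FINISHED stepped spindle, the tallest finished part. Bare steel, round, loose, about 0.3 kg, solid: foot 44 mm diameter and 20 mm high, then a slimmer neck 28 mm diameter up to a total height of 70 mm. Origin: centre of its underside; z up along its axis. It stands upright on the bench at the start.
- bush: FINISHED flanged bush. Bare steel, round, loose, about 0.28 kg: flange at the bottom 50 mm diameter and 10 mm high, then a barrel 30 mm diameter up to a total height of 56 mm, with a 16 mm bore open at the top. Origin: centre of its underside; z up along its axis. It stands upright on the bench at the start.
- pulley: FINISHED grooved pulley. Bare steel, round, loose, about 0.3 kg, total height 42 mm: rims 46 mm diameter from 0 to 12 mm and from 26 to 42 mm, between them a groove 37 mm diameter; a narrow 12 mm bore open at the top. Origin: centre of its underside; z up along its axis. It stands upright on the bench at the start.
- collar: FINISHED bored collar, the shortest finished part: a thick ring. Bare steel, round, loose, about 0.25 kg, 48 mm outer diameter, 28 mm high, wide 26 mm bore through it. Origin: centre of its underside; z up along its axis. It stands upright on the bench at the start.
- blank_bar: Unfinished blank, look-alike of the spindle: a plain solid bar 44 mm diameter, 70 mm high, no step. Bare steel, loose, 0.5 kg. To be left alone. Origin: centre of its underside; z up along its axis. It stands upright on the bench at the start.
- blank_sleeve: Unfinished blank, look-alike of the bush: a plain sleeve 30 mm diameter, 56 mm high with a 16 mm bore, but no flange. Bare steel, loose, 0.22 kg. To be left alone. Origin: centre of its underside; z up along its axis. It stands upright on the bench at the start.
- blank_disc: Unfinished blank, look-alike of the collar: a plain solid disc 48 mm diameter, 28 mm high, no bore. Bare steel, loose, 0.35 kg. To be left alone. Origin: centre of its underside; z up along its axis. It stands upright on the bench at the start.
- tray: Long low tray of light wood, fixed to the bench, 300 x 84 mm, outer walls 14 mm high, floor 4 mm thick, walls and dividers 4 mm thick (dividers about 12.5 mm high, measured from the bench). Three dividers make a single row of four equal compartments, each 70 mm along the row and 76 mm across. Origin: centre of its underside; x runs along the row, z up. Compartment centres lie at x = -111, -37, +37 and +111 mm, y = 0. The handle may be at either its +x or its -x end.
- tray_handle: Bare aluminium bow handle fixed against one end of the tray (the other end has only a flat black rubber bumper, 8 mm high, of the same outline): foot plate 30 x 76 x 6 mm, with a 10 mm round bar across it, its top 35 mm above the bench. Origin: centre of its underside, in line with the row and 165 mm from the tray's centre, so 54 mm from the centre of the nearest compartment. x along the row, y along the bar.

How it is judged:
By the outcome, as a careful person would: the job done as asked, in the order asked, and still so for the second after the job is handed in, with the robot touching nothing.
It also fails if it takes over 112 s, if anything falls off the work surface, if the arm or the gripper's body presses on something with over 40 N, if the wrist force passes 120 N, or if a joint passes its speed limit or range.

## Working session

There is one attempt and no reset: what is moved stays moved. The work goes in short steps, Python scripts to look and compute and a shell command to move; the robot and the scene stay as the last step left them, time stands still between calls to the robot, and variables do not carry over. Pictures are saved under pics/ and viewed, and the job is handed in when it is done.

```bash
ls; mkdir -p pics; python3 - <<'E'
from workcell import arm, viewer, order, finder
import cv2, numpy as np
s=arm.observe(); print({k:np.round(v,3).tolist() for k,v in s.items()})
for n in ["scene","top"]:
    p=viewer.capture(n); cv2.imwrite(f"pics/{n}0.png",p["color"][:,:,::-1]); print(n,p["xyz"],p["attitude"],p["K"],p["dist"])
    for t in ["spindle","bush","pulley","collar","blank_bar","blank_sleeve","blank_disc","tray","tray_handle"]:
        print(t,[(np.round(d["point"],3).tolist(),round(d["conf"],2)) for d in finder.pinpoint(p,t)[:3]])
E
```

```text
pics
{'clock': 0.0, 'joints': [1.198, 0.333, -0.065, 1.461, 0.022, 1.35, -0.088], 'joint_vel': [0.0, -0.002, 0.002, -0.0, 0.001, 0.001, 0.0], 'joint_torque': [0.002, -62.326, 0.026, -38.99, -0.061, 0.04, 0.0], 'tool_pos': [0.214, -0.587, 0.222], 'tool_rot': [[0.939, 0.343, -0.001], [0.343, -0.939, 0.001], [-0.0, -0.001, -1.0]], 'contact_force': [0.763, 0.265, -0.424], 'ft_torque': [-0.025, 0.04, 0.022], 'grip_width': 0.087}
scene [ 1.17844177 -0.11335562  0.94425616] [[ 0.21177131  0.80462839 -0.55473063]
 [ 0.97731848 -0.17506181  0.11917192]
 [-0.00122304 -0.56738569 -0.82345126]] [[599.67502451   0.         314.46860113]
 [  0.         599.67502451 239.27815117]
 [  0.           0.           1.        ]] [-0.01516828  0.          0.          0.          0.        ]
spindle [([0.682, 0.003, 0.003], 0.57)]
bush [([0.435, 0.327, -0.004], 0.75)]
pulley [([0.428, -0.348, 0.003], 0.94)]
collar [([0.607, 0.275, -0.001], 0.83)]
blank_bar [([0.662, 0.139, 0.002], 0.58)]
blank_sleeve [([0.635, -0.155, -0.001], 0.97)]
blank_disc [([0.614, -0.275, -0.002], 0.86), ([0.47, 0.031, 0.001], 0.17)]
[... 187 characters left out ...]
0.02387074]
 [ 0.02321049 -0.08909698 -0.99575248]] [[452.572828     0.         322.62615595]
 [  0.         452.572828   243.93334887]
 [  0.           0.           1.        ]] [-0.10398169  0.          0.          0.          0.        ]
spindle [([0.683, 0.001, 0.001], 0.79), ([0.61, -0.274, 0.0], 0.39)]
bush [([0.44, 0.327, -0.002], 0.58), ([0.424, -0.35, -0.002], 0.47)]
pulley [([0.425, -0.35, -0.002], 0.56)]
collar [([0.598, 0.277, 0.0], 0.53)]
blank_bar [([0.661, 0.144, -0.002], 0.71)]
blank_sleeve [([0.636, -0.154, -0.003], 0.68)]
blank_disc [([0.611, -0.28, 0.002], 0.63)]
tray [([0.47, 0.025, 0.002], 0.83)]
tray_handle [([0.459, -0.139, 0.001], 0.93), ([0.688, 0.004, 0.004], 0.48)]
```

View pics/scene0.png

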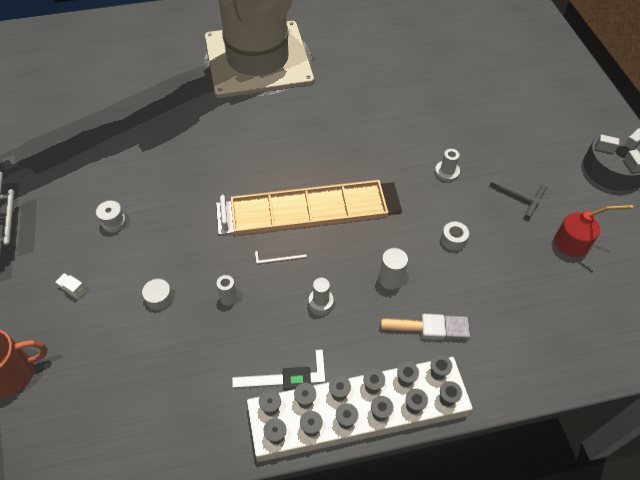

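View pics/top0.png

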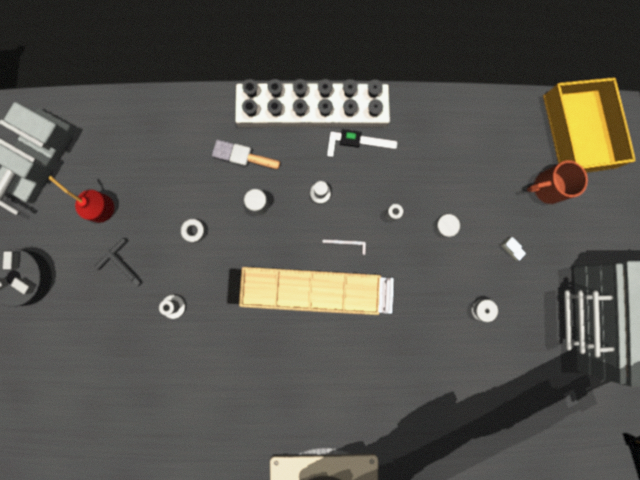

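The scene camera shows the handle at the tray's -y end, at (224,215), with the bumper at (392,198). Spindle is at (320,297), bush (449,165), pulley (110,216), collar (455,236), and the blanks at (395,270), (226,291), (157,294). The top view agrees: handle (386,295), spindle (320,190), bush (172,306), pulley (485,310), collar (192,231). Next I refine with depth.

```bash
cat > h.py <<'E'
import numpy as np, cv2
from workcell import arm, viewer, order, finder
def cloud(p):
    h,w=p["range_z"].shape
    u,v=np.meshgrid(np.arange(w),np.arange(h))
    n=cv2.undistortPoints(np.stack([u,v],-1).reshape(-1,1,2).astype(np.float64),p["K"],p["dist"]).reshape(h,w,2)
    z=p["range_z"]; c=np.dstack([n[...,0]*z,n[...,1]*z,z])
    P=c@np.array(p["attitude"]).T+np.array(p["xyz"]); P[z==0]=np.nan
    return P
def go(target, yaw=None, s=None):
    s=s or arm.observe(); R=np.array(s["tool_rot"]); d=R.T@(np.array(target)-s["tool_pos"])
    return np.round(d/0.03,2)
E
python3 - <<'E'
from h import *
parts=dict(spindle=(.683,.002,70,22),bush=(.438,.327,56,25),pulley=(.426,-.349,42,23),collar=(.602,.276,28,24),bar=(.662,.142,70,22),sleeve=(.636,-.154,56,15),disc=(.612,-.278,28,24))
for n in ["top","scene"]:
    p=viewer.capture(n);P=cloud(p)
    for k,(x,y,h,r) in parts.items():
        d=np.hypot(P[...,0]-x,P[...,1]-y); m=(d<.045)
        q=P[m]; top=q[q[:,2]>h/1000-.006]
        lo=q[q[:,2]<.004]
        a=q[q[:,2]>.006]
        (cx,cy),rr=cv2.minEnclosingCircle(top[:,:2].astype(np.float32)) if len(top) else ((0,0),0)
        print(n,k,len(top),"topmed z",np.round(np.median(top[:,2]),4),"ctr",np.round([cx,cy,rr],4),"mean",np.round(top.mean(0)[:2],4), "bench z",np.round(np.median(lo[:,2]),4))
    # tray: wood color
    c=p["color"].astype(int); m=(c[...,0]-c[...,2]>60)&(np.abs(P[...,0]-.47)<.1)&(np.abs(P[...,1]-.025)<.2)
    q=P[m][:,:2]; r=cv2.minAreaRect((q*1000).astype(np.float32)); print(n,"tray",r)
E
```

```text
top spindle 140 topmed z 0.0704 ctr [0.6857 0.0048 0.0143] mean [0.6856 0.005 ] bench z 0.0007
top bush 125 topmed z 0.0567 ctr [0.4408 0.3258 0.0152] mean [0.4403 0.3253] bench z 0.0007
top pulley 345 topmed z 0.0417 ctr [ 0.4259 -0.35    0.0245] mean [ 0.4259 -0.3495] bench z -0.0
top collar 263 topmed z 0.0286 ctr [0.6048 0.281  0.0238] mean [0.6048 0.2806] bench z 0.0008
top bar 365 topmed z 0.0708 ctr [0.6612 0.1415 0.0222] mean [0.6607 0.1413] bench z 0.0007
top sleeve 122 topmed z 0.0559 ctr [ 0.6375 -0.1533  0.0153] mean [ 0.6376 -0.1533] bench z 0.0003
top disc 390 topmed z 0.0281 ctr [ 0.6125 -0.2749  0.0255] mean [ 0.6116 -0.2745] bench z 0.0001
top tray ((472.84375, 29.20013427734375), (302.7955322265625, 87.32367706298828), 86.0694351196289)
scene spindle 220 topmed z 0.0711 ctr [0.6844 0.0039 0.0145] mean [0.6848 0.0035] bench z 0.0012
scene bush 154 topmed z 0.0563 ctr [0.437  0.3262 0.0177] mean [0.4386 0.325 ] bench z 0.0011
scene pulley 428 topmed z 0.0436 ctr [ 0.4234 -0.3513  0.0252] mean [ 0.4256 -0.3504] bench z 0.0018
scene collar 375 topmed z 0.0287 ctr [0.6012 0.2815 0.0251] mean [0.6029 0.2803] bench z 0.001
scene bar 471 topmed z 0.0708 ctr [0.6594 0.1407 0.0235] mean [0.6608 0.1395] bench z 0.001
scene sleeve 203 topmed z 0.0566 ctr [ 0.6358 -0.1539  0.0164] mean [ 0.6375 -0.1542] bench z 0.0013
scene disc 572 topmed z 0.0293 ctr [ 0.6097 -0.2759  0.0253] mean [ 0.6114 -0.2757] bench z 0.0014
scene tray ((463.74224853515625, 29.470733642578125), (304.6287536621094, 101.90475463867188), 86.10952758789062)
```

```bash
python3 - <<'E'
from h import *
print(go([.685,.004,.20]))
p=viewer.capture("wrist"); cv2.imwrite("pics/w0.png",p["color"][:,:,::-1]); s=arm.observe()
R=np.array(s["tool_rot"]); print("cam in tool", R.T@(np.array(p["xyz"])-s["tool_pos"]), R.T@np.array(p["attitude"]))
E
```

```text
[ 21.5  -13.13   0.75]
cam in tool [ 0.0763946   0.000401   -0.16350474] [[-6.08690896e-04 -9.60277487e-01 -2.79046193e-01]
 [ 9.99999582e-01 -7.74750923e-04  4.84813021e-04]
 [-6.81746325e-04 -2.79045781e-01  9.60277557e-01]]
```

View pics/w0.png

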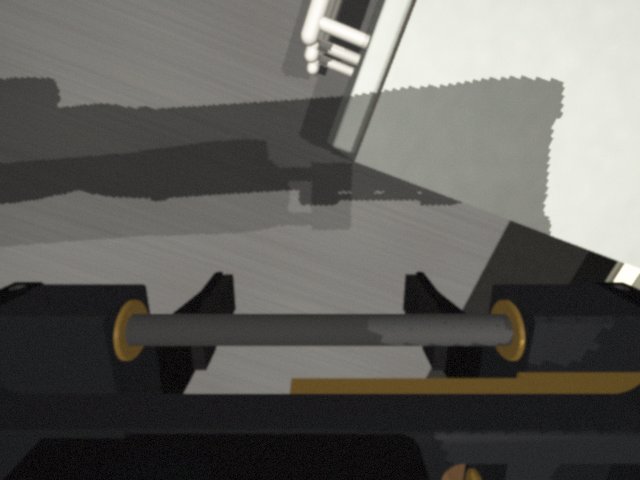

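The wrist view shows the two fingers, tips near (225,280) and (412,280), and a rack on the right. No parts are in view. Moving above the spindle.

```bash
python3 -m creep '[[[1,-0.6,0,-1],[21.5,-13.13,0.5,-11],[21.5,-13.13,0.5,-11],[21.5,-13.13,0.5,-11],[21.5,-13.13,0.5,-11],[21.5,-13.13,0.5,-11],[21.5,-13.13,0.5,-11],[21.5,-13.13,0.5,-11],[21.5,-13.13,0.5,-11],[21.5,-13.13,0.5,-11],[21.5,-13.13,0.5,-11],[21.5,-13.13,0.5,-11],[21.5,-13.13,0.5,-11],[21.5,-13.13,0.5,-11],[21.5,-13.13,0.5,-11],[21.5,-13.13,0.5,-11],[21.5,-13.13,0.5,-11],[21.5,-13.13,0.5,-11],[21.5,-13.13,0.5,-11],[21.5,-13.13,0.5,-11]]]' 100 30
cat >> h.py <<'E'
def st():
    s=arm.observe(); R=np.array(s["tool_rot"])
    print("t",round(s["clock"],2),"pos",np.round(s["tool_pos"],4),"yang",round(np.degrees(np.arctan2(R[1,1],R[0,1])),1),"tiltz",np.round(R[:,2],3),"F",np.round(s["contact_force"],1),"w",round(s["grip_width"],4))
def topctr(cam,x,y,h,rad=.045,tol=.006,P=None,fn=None):
    p=viewer.capture(cam);P=cloud(p)
    if fn: cv2.imwrite("pics/"+fn,p["color"][:,:,::-1])
    q=P[np.hypot(P[...,0]-x,P[...,1]-y)<rad]; t=q[(abs(q[:,2]-h)<tol)]
    if len(t)<10: print("few",len(t)); return p
    (cx,cy),r=cv2.minEnclosingCircle(t[:,:2].astype(np.float32)); print(cam,"top",len(t),np.round([cx,cy,r,np.median(t[:,2])],4),"mean",np.round(t.mean(0),4))
    return p
E
python3 - <<'E'
from h import *
st(); topctr("wrist",.685,.004,.070,fn="w1.png"); topctr("top",.685,.004,.070); print(go([.685,.004,.033]))
E
```

```text
clock: 2.82
tool_pos: [0.6861, 0.0093, 0.2066]
tool_rot: [[0.063, 0.998, -0.001], [0.998, -0.063, 0.003], [0.003, -0.001, -1.0]]
contact_force: [0.3, -0.1, -1.0]
grip_width: 0.0868
t 2.82 pos [0.6861 0.0093 0.2066] yang -3.6 tiltz [-0.001  0.003 -1.   ] F [ 0.3 -0.1 -1. ] w 0.0868
wrist top 775 [0.6841 0.0032 0.0142 0.0713] mean [0.6842 0.004  0.0711]
few 0
[-0.   0.   5.8]
```

```bash
ls pics
```

```text
scene0.png
top0.png
w0.png
w1.png
```

```bash
python3 -m creep '[[[-0.02,-0.03,2,0],[-0.02,-0.03,4,0],[-0.02,-0.03,5.8,0],[-0.02,-0.03,5.8,0],[-0.02,-0.03,5.8,0],[-0.02,-0.03,5.8,0],[-0.02,-0.03,5.8,0],[-0.02,-0.03,5.8,0],[-0.02,-0.03,5.8,0]]]' 100 30
python3 -m creep '[[[0,0,0,0],[0,0,0,0],[0,0,0,0],[0,0,0,0],[0,0,0,0],[0,0,0,0],[0,0,0,0],[0,0,0,0],[0,0,0,0],[0,0,0,0]]]' 0 30
python3 - <<'E'
from h import *
st(); p=viewer.capture("wrist"); cv2.imwrite("pics/w2.png",p["color"][:,:,::-1])
E
```

```text
clock: 3.67
tool_pos: [0.6859, 0.0034, 0.0365]
tool_rot: [[0.069, 0.998, 0.004], [0.998, -0.069, -0.0], [0.0, 0.004, -1.0]]
contact_force: [-0.3, -0.3, -0.2]
grip_width: 0.0871
clock: 4.5
tool_pos: [0.6857, 0.0034, 0.0364]
tool_rot: [[0.069, 0.998, 0.003], [0.998, -0.069, -0.0], [-0.0, 0.003, -1.0]]
contact_force: [-4.7, 0.4, 3.8]
grip_width: 0.0282
t 4.5 pos [0.6857 0.0034 0.0364] yang -3.9 tiltz [ 0.003 -0.    -1.   ] F [-4.7  0.4  3.8] w 0.0282
```

View pics/w2.png

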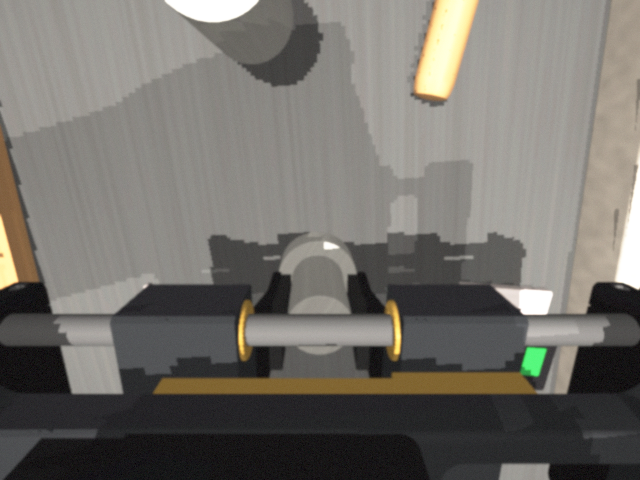

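The spindle is held by its neck at about (318,300) between the fingers, and the opening of 28.2 mm matches. Lift and carry.

```bash
python3 -m creep '[[[0,0,-0.5,0],[0,0,-1.5,0],[0,0,-3,0],[0,0,-4,0],[-0.6,-1.2,-4,0],[-3.37,-7.17,-4,0],[-3.37,-7.17,-4,0],[-3.37,-7.17,-4,0],[-3.37,-7.17,-4,0],[-3.37,-7.17,-4,0],[-3.37,-7.17,-4,0],[-3.37,-7.17,-4,0],[-3.37,-7.17,-4,0],[-3.37,-7.17,-4,0]]]' 0 30
python3 - <<'E'
from h import *
st(); print(go([.4643,-.0827,.042])); p=viewer.capture("wrist"); P=cloud(p); cv2.imwrite("pics/w3.png",p["color"][:,:,::-1])
c=p["color"].astype(int); m=(c[...,0]-c[...,2]>60)&(abs(P[...,2]-.012)<.006); q=P[m]; print(len(q),q.min(0),q.max(0))
p=viewer.capture("scene"); P=cloud(p); cv2.imwrite("pics/s3.png",p["color"][:,:,::-1])
hsv=cv2.cvtColor(p["color"],cv2.COLOR_RGB2HSV)
E
```

```text
clock: 5.72
tool_pos: [0.4647, -0.0819, 0.1562]
tool_rot: [[0.067, 0.998, 0.004], [0.998, -0.067, 0.0], [0.0, 0.004, -1.0]]
contact_force: [0.4, 0.4, -2.5]
grip_width: 0.0276
t 5.72 pos [ 0.4647 -0.0819  0.1562] yang -3.9 tiltz [ 0.004  0.    -1.   ] F [ 0.4  0.4 -2.5] w 0.0276
[-0.03 -0.03  3.81]
8212 [ 0.41929836 -0.12637635  0.00600003] [0.51657922 0.09914231 0.01780221]
```

View pics/w3.png

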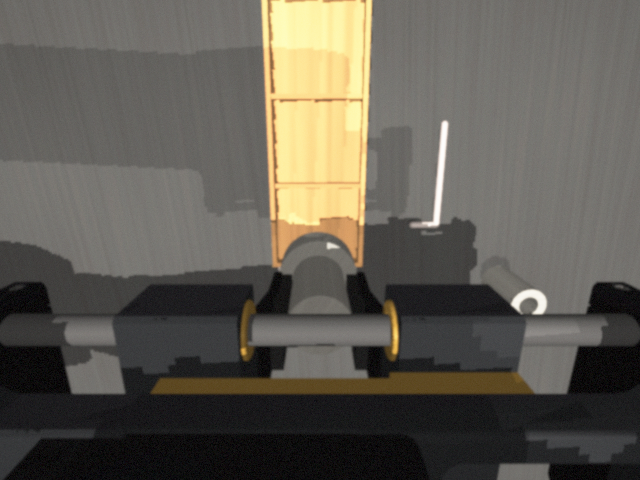

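View pics/s3.png

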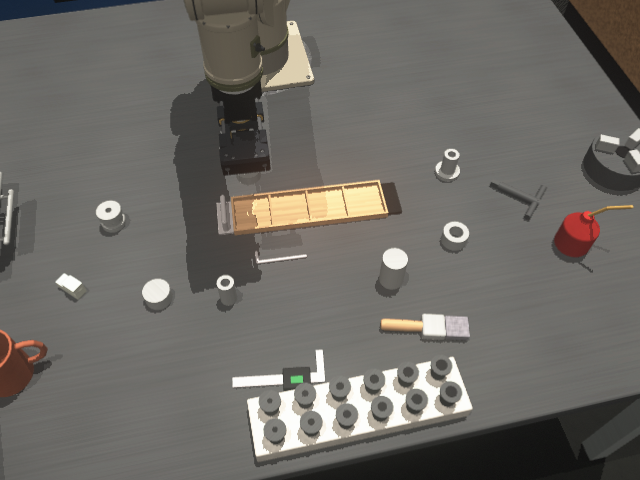

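The wrist view shows dividers at rows 97 and 183, and the part over the first compartment. I check the divider positions.

```bash
python3 - <<'E'
from h import *
p=viewer.capture("wrist")
g=p["color"].astype(float).mean(2)
for lo,hi in ((85,110),(172,195),(255,272)): 
    r=g[lo:hi,285:350].mean(1); print(lo+np.argmin(r))
def px(u,v,z):
    n=cv2.undistortPoints(np.array([[[u,v]]],float),p["K"],p["dist"])[0,0]; d=np.array(p["attitude"])@np.array([n[0],n[1],1]); o=np.array(p["xyz"]); return (o+d*(z-o[2])/d[2])[:2]
for u,v,z in((318,97,.0125),(318,183,.0125),(266,97,.014),(369,97,.014),(272,183,.014),(364,183,.014),(318,0,.0125)): print(u,v,px(u,v,z).round(4))
c=np.array([.472,.028]);U=np.array([.0698,.9976])
for k in(-.074,0,.074): print(k,c+k*U)
E
```

```text
100
183
271
318 97 [0.4716 0.025 ]
318 183 [ 0.4668 -0.0458]
266 97 [0.4289 0.0277]
369 97 [0.5136 0.022 ]
272 183 [ 0.4264 -0.0429]
364 183 [ 0.5072 -0.0484]
318 0 [0.4764 0.0947]
-0.074 [ 0.4668348 -0.0458224]
0 [0.472 0.028]
0.074 [0.4771652 0.1018224]
```

```bash
python3 -m creep '[[[-0.04,-0.03,1,0],[-0.04,-0.03,2,0],[-0.04,-0.03,3,0],[-0.04,-0.03,3.5,0],[-0.04,-0.03,3.6,0],[-0.04,-0.03,3.7,0],[-0.04,-0.03,3.7,0],[-0.04,-0.03,3.7,0],[-0.04,-0.03,3.7,0]]]' 0 30
python3 - <<'E'
from h import *
st(); print(go([.464,-.083,.0405]))
E
```

```text
clock: 6.62
tool_pos: [0.4647, -0.0831, 0.0457]
tool_rot: [[0.067, 0.998, 0.005], [0.998, -0.067, -0.0], [0.0, 0.005, -1.0]]
contact_force: [-0.7, -0.2, -3.2]
grip_width: 0.0272
t 6.62 pos [ 0.4647 -0.0831  0.0457] yang -3.9 tiltz [ 0.005 -0.    -1.   ] F [-0.7 -0.2 -3.2] w 0.0272
[ 0.   -0.02  0.17]
```

```bash
python3 -m creep '[[[0,0,0.07,0],[0,0,0.12,0],[0,0,0.17,0],[0,0,0.22,0],[0,0,0.22,0]]]' 0 30
```

```text
clock: 7.03
tool_pos: [0.4647, -0.0832, 0.0399]
tool_rot: [[0.068, 0.998, 0.005], [0.998, -0.068, -0.001], [-0.0, 0.005, -1.0]]
contact_force: [-6.4, 0.4, 11.5]
grip_width: 0.0272
```

The part is on the floor. Open and retreat, then look.

```bash
python3 -m creep '[[[0,0,0,0],[0,0,0,0],[0,0,0,0],[0,0,0,0],[0,0,0,0],[0,0,0,0],[0,0,0,0],[0,0,-1,0],[0,0,-2.5,0],[0,0,-4,0],[0,0,-5,0],[0,0,-5,0],[0,0,-5,0]]]' 90 30
python3 - <<'E'
from h import *
st(); topctr("scene",.464,-.083,.074,fn="s4.png"); topctr("top",.426,-.349,.042)
s=arm.observe(); print(go([.426,-.350,.19]))
E
```

```text
clock: 8.12
tool_pos: [0.4653, -0.0834, 0.192]
tool_rot: [[0.068, 0.998, 0.009], [0.998, -0.068, -0.002], [-0.002, 0.009, -1.0]]
contact_force: [-0.1, -0.9, -1.7]
grip_width: 0.078
t 8.12 pos [ 0.4653 -0.0834  0.192 ] yang -3.9 tiltz [ 0.009 -0.002 -1.   ] F [-0.1 -0.9 -1.7] w 0.078
scene top 174 [ 0.4638 -0.0824  0.0159  0.0752] mean [ 0.4654 -0.0826  0.0747]
top top 259 [ 0.426  -0.3508  0.0234  0.042 ] mean [ 0.4259 -0.3547  0.0418]
[-8.96 -0.65 -0.02]
```

View pics/s4.png

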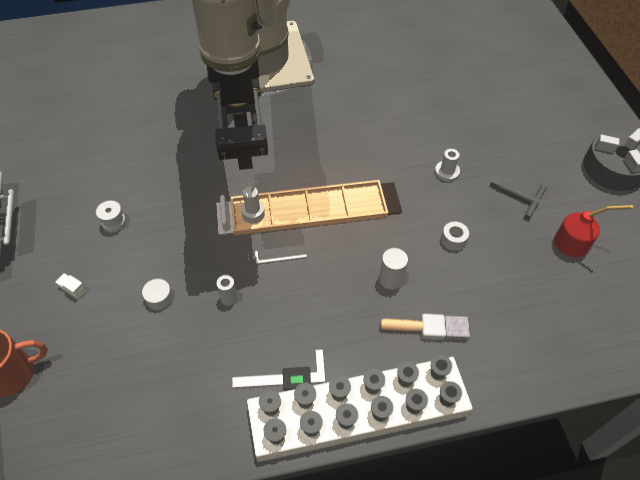

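The spindle stands upright in the compartment next to the handle, at (252,205). Pulley next.

```bash
python3 -m creep '[[[-0.6,0,0,0],[-1.6,0,0,0],[-8.96,-0.65,0,0],[-8.96,-0.65,0,0],[-8.96,-0.65,0,0],[-8.96,-0.65,0,0],[-8.96,-0.65,0,0],[-8.96,-0.65,0,0],[-8.96,-0.65,0,0],[-8.96,-0.65,0,0],[-8.96,-0.65,0,0],[-8.96,-0.65,0,0]]]' 100 30
python3 - <<'E'
from h import *
st(); topctr("wrist",.426,-.350,.042,fn="w5.png"); print(go([.426,-.350,.014])); st()
E
```

```text
clock: 9.22
tool_pos: [0.4265, -0.3483, 0.1888]
tool_rot: [[0.065, 0.998, 0.003], [0.998, -0.065, 0.0], [0.0, 0.003, -1.0]]
contact_force: [-1.1, -0.3, -0.4]
grip_width: 0.0869
t 9.22 pos [ 0.4265 -0.3483  0.1888] yang -3.7 tiltz [ 0.003  0.    -1.   ] F [-1.1 -0.3 -0.4] w 0.0869
wrist top 1808 [ 0.4241 -0.3518  0.0231  0.0433] mean [ 0.4241 -0.3508  0.0432]
[-0.05 -0.03  5.83]
t 9.27 pos [ 0.4264 -0.3485  0.189 ] yang -3.7 tiltz [ 0.004 -0.    -1.   ] F [-0.1  0.1  1.1] w 0.0869
```

View pics/w5.png

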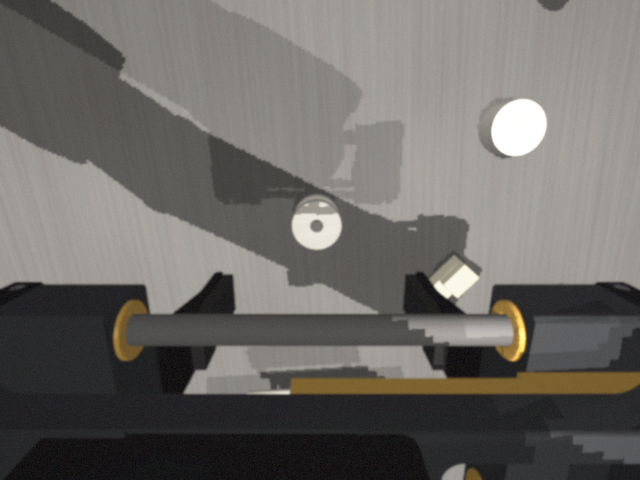

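The pulley is centred at about (316,225). A small block at (455,275) lies clear of the fingers. Descend.

```bash
python3 -m creep '[[[-0.06,-0.05,2,0],[-0.06,-0.05,4,0],[-0.06,-0.05,5.2,0],[-0.06,-0.05,5.85,0],[-0.06,-0.05,5.85,0],[-0.06,-0.05,5.85,0],[-0.06,-0.05,5.85,0],[-0.06,-0.05,5.85,0]]]' 100 30
python3 -m creep '[[[0,0,0,0],[0,0,0,0],[0,0,0,0],[0,0,0,0],[0,0,0,0],[0,0,0,0],[0,0,0,0],[0,0,0,0],[0,0,0,0],[0,0,0,0]]]' 0 30
python3 - <<'E'
from h import *
st(); p=viewer.capture("wrist"); cv2.imwrite("pics/w6.png",p["color"][:,:,::-1]); print(go([.4743,.0635,.016]))
E
```

```text
clock: 9.93
tool_pos: [0.4273, -0.3512, 0.0163]
tool_rot: [[0.065, 0.998, 0.007], [0.998, -0.065, -0.003], [-0.002, 0.007, -1.0]]
contact_force: [0.9, -0.1, 0.6]
grip_width: 0.0872
clock: 10.77
tool_pos: [0.4266, -0.3512, 0.0163]
tool_rot: [[0.065, 0.998, 0.006], [0.998, -0.065, -0.002], [-0.002, 0.006, -1.0]]
contact_force: [-5.9, 1.1, 4.6]
grip_width: 0.0451
t 10.77 pos [ 0.4266 -0.3512  0.0163] yang -3.7 tiltz [ 0.006 -0.002 -1.   ] F [-5.9  1.1  4.6] w 0.0451
[13.9   0.68 -0.02]
```

View pics/w6.png

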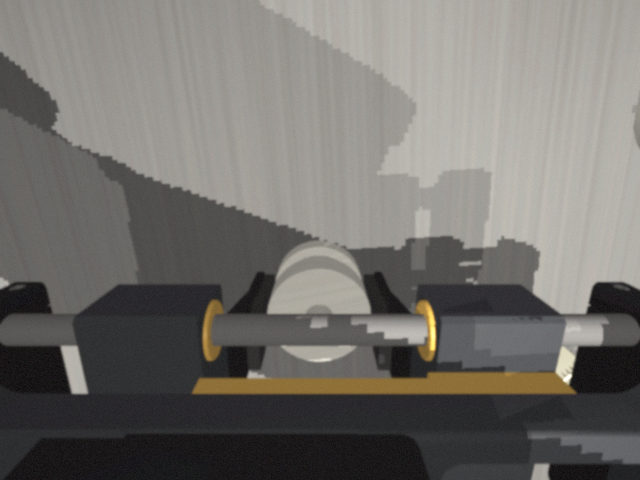

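The pulley is held at (318,310), opening 45 mm. Lift well above the spindle and carry.

```bash
python3 -m creep '[[[0,0,-0.5,0],[0,0,-1.5,0],[0,0,-3,0],[0,0,-4,0],[0,0,-4.5,0],[1,0,-4.5,0],[13.9,0.68,-4.5,0],[13.9,0.68,-4.5,0],[13.9,0.68,-4.5,0],[13.9,0.68,-4.5,0],[13.9,0.68,-4.5,0],[13.9,0.68,-4.5,0],[13.9,0.68,-4.5,0],[13.9,0.68,-4.5,0],[13.9,0.68,-4.5,0],[13.9,0.68,-4.5,0],[13.9,0.68,-4.5,0],[13.9,0.68,-4.5,0],[13.9,0.68,-4.5,0],[13.9,0.68,-4.5,0]]]' 0 30
python3 - <<'E'
from h import *
p=viewer.capture("wrist"); cv2.imwrite("pics/w7.png",p["color"][:,:,::-1]); st(); print(go([.4743,.0635,.022]))
E
```

```text
clock: 12.48
tool_pos: [0.4735, 0.0626, 0.1503]
tool_rot: [[0.067, 0.998, 0.005], [0.998, -0.067, -0.003], [-0.002, 0.006, -1.0]]
contact_force: [0.8, 0.0, -3.2]
grip_width: 0.045
t 12.53 pos [0.4735 0.0626 0.1503] yang -3.9 tiltz [ 0.006 -0.003 -1.   ] F [-0.7 -0.6 -2.5] w 0.0451
[0.04 0.   4.28]
```

View pics/w7.png

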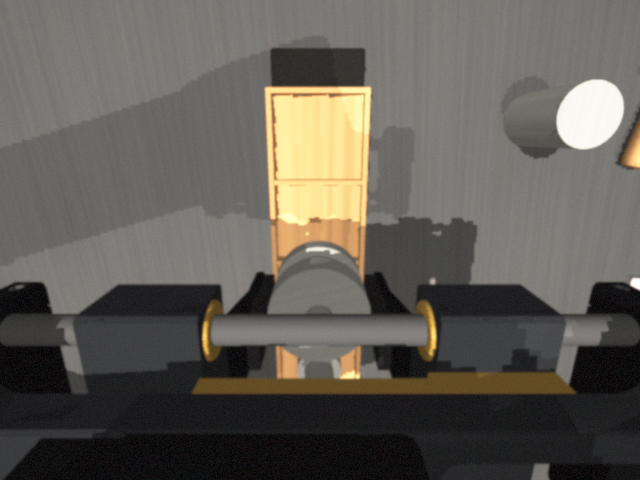

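```bash
cat >> h.py <<'E'
def px(p,u,v,z):
    n=cv2.undistortPoints(np.array([[[u,v]]],float),p["K"],p["dist"])[0,0]; d=np.array(p["attitude"])@np.array([n[0],n[1],1]); o=np.array(p["xyz"]); return (o+d*(z-o[2])/d[2])[:2].round(4)
E
python3 - <<'E'
from h import *
p=viewer.capture("wrist")
for u,v,z in((318,90,.014),(318,182,.0125),(318,258,.0125),(268,182,.014),(367,182,.014)): print(u,v,px(p,u,v,z))
E
```

```text
318 90 [0.4812 0.1735]
318 182 [0.4761 0.0997]
318 258 [0.4713 0.0297]
268 182 [0.433  0.1029]
367 182 [0.5184 0.097 ]
```

The dividers around compartment 3 measure y = 0.030 and 0.100 with midpoint 0.0647, so the target is (0.474, 0.0645). Descend.

```bash
python3 -m creep '[[[0.06,0.02,1,0],[0.06,0.02,2,0],[0.06,0.02,3,0],[0.06,0.02,3.8,0],[0.06,0.02,4.1,0],[0.06,0.02,4.2,0],[0.06,0.02,4.25,0],[0.06,0.02,4.25,0],[0.06,0.02,4.25,0]]]' 0 30
```

```text
clock: 13.33
tool_pos: [0.476, 0.0642, 0.0243]
tool_rot: [[0.068, 0.998, 0.008], [0.998, -0.068, -0.003], [-0.002, 0.008, -1.0]]
contact_force: [0.3, 0.1, -3.3]
grip_width: 0.0453
```

```bash
python3 -m creep '[[[0,-0.04,0.06,0],[0,-0.04,0.1,0],[0,-0.04,0.15,0],[0,-0.04,0.18,0],[0,-0.04,0.2,0],[0,-0.04,0.2,0]]]' 0 30
```

```text
clock: 13.83
tool_pos: [0.4755, 0.0642, 0.02]
tool_rot: [[0.068, 0.998, 0.009], [0.998, -0.068, -0.004], [-0.004, 0.009, -1.0]]
contact_force: [-9.3, -2.9, 24.0]
grip_width: 0.045
```

```bash
python3 -m creep '[[[0,0,-0.05,0],[0,0,-0.05,0],[0,0,-0.05,0],[0,0,-0.05,0],[0,0,-0.05,0],[0,0,-0.05,0],[0,0,-0.05,0],[0,0,-1,0],[0,0,-2.5,0],[0,0,-4,0],[0,0,-5,0],[0,0,-5,0],[0,0,-5,0]]]' 100 30
python3 - <<'E'
from h import *
st(); topctr("scene",.474,.0645,.046,fn="s8.png"); topctr("top",.440,.326,.056)
print(go([.440,.326,.18]))
E
```

```text
clock: 14.92
tool_pos: [0.4755, 0.0649, 0.1721]
tool_rot: [[0.068, 0.998, 0.013], [0.998, -0.068, -0.005], [-0.004, 0.013, -1.0]]
contact_force: [0.4, -1.1, -0.2]
grip_width: 0.0871
t 14.92 pos [0.4755 0.0649 0.1721] yang -3.9 tiltz [ 0.013 -0.005 -1.   ] F [ 0.4 -1.1 -0.2] w 0.0871
scene top 389 [0.4741 0.0644 0.0253 0.047 ] mean [0.4765 0.0633 0.0467]
top top 128 [0.44   0.3259 0.015  0.0562] mean [0.4401 0.3255 0.0561]
[ 8.62 -1.71 -0.4 ]
```

View pics/s8.png

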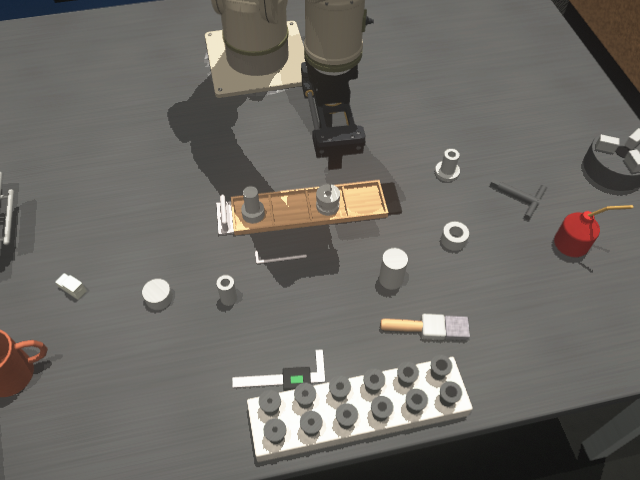

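The pulley is upright in compartment 3 at (328,198). Now the bush.

```bash
python3 -m creep '[[[0.6,0,0,0],[1.6,0,0,0],[8.62,-1.71,-0.4,0],[8.62,-1.71,-0.4,0],[8.62,-1.71,-0.4,0],[8.62,-1.71,-0.4,0],[8.62,-1.71,-0.4,0],[8.62,-1.71,-0.4,0],[8.62,-1.71,-0.4,0],[8.62,-1.71,-0.4,0],[8.62,-1.71,-0.4,0],[8.62,-1.71,-0.4,0]]]' 100 30
python3 - <<'E'
from h import *
st(); topctr("wrist",.440,.326,.056,fn="w9.png"); print(go([.440,.326,.024])); st()
E
```

```text
clock: 16.02
tool_pos: [0.4406, 0.3243, 0.1793]
tool_rot: [[0.07, 0.998, 0.007], [0.998, -0.07, -0.006], [-0.005, 0.007, -1.0]]
contact_force: [-0.2, -0.3, 0.4]
grip_width: 0.0868
t 16.02 pos [0.4406 0.3243 0.1793] yang -4.0 tiltz [ 0.007 -0.006 -1.   ] F [-0.2 -0.3  0.4] w 0.0868
wrist top 756 [0.4378 0.3247 0.0152 0.0573] mean [0.4378 0.3254 0.0569]
[ 0.07 -0.07  5.18]
t 16.07 pos [0.4407 0.3245 0.1795] yang -4.0 tiltz [ 0.008 -0.005 -1.   ] F [-0.6  0.3  0.7] w 0.0872
```

View pics/w9.png

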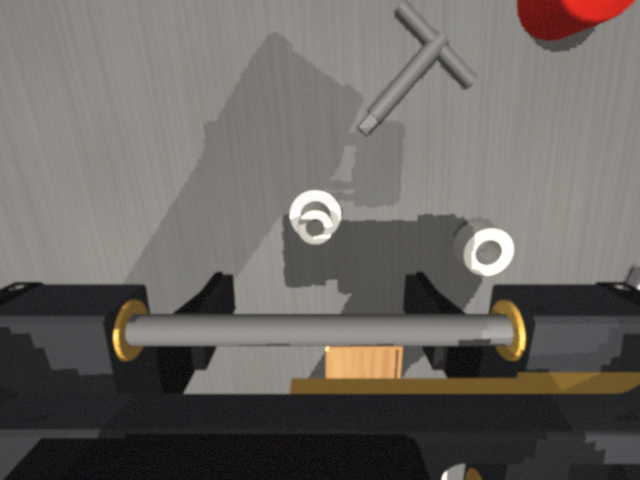

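The bush is at (315,218), and the collar (488,250) and T-wrench (420,70) are clear. Descend on the barrel.

```bash
python3 -m creep '[[[0.04,-0.08,2,0],[0.04,-0.08,4,0],[0.04,-0.08,5,0],[0.04,-0.08,5.3,0],[0.04,-0.08,5.3,0],[0.04,-0.08,5.3,0],[0.04,-0.08,5.3,0],[0.04,-0.08,5.3,0]]]' 100 30
python3 -m creep '[[[0,0,0,0],[0,0,0,0],[0,0,0,0],[0,0,0,0],[0,0,0,0],[0,0,0,0],[0,0,0,0],[0,0,0,0],[0,0,0,0],[0,0,0,0]]]' 0 30
python3 - <<'E'
from h import *
st(); p=viewer.capture("wrist"); cv2.imwrite("pics/w10.png",p["color"][:,:,::-1]); print(go([.469,-.0095,.023]))
E
```

```text
clock: 16.73
tool_pos: [0.4412, 0.3259, 0.0232]
tool_rot: [[0.071, 0.997, 0.011], [0.997, -0.071, -0.003], [-0.003, 0.011, -1.0]]
contact_force: [0.1, 0.0, -0.8]
grip_width: 0.0871
clock: 17.57
tool_pos: [0.4407, 0.326, 0.0231]
tool_rot: [[0.071, 0.997, 0.01], [0.997, -0.071, -0.004], [-0.003, 0.011, -1.0]]
contact_force: [-1.0, -0.2, 0.5]
grip_width: 0.0292
t 17.57 pos [0.4407 0.326  0.0231] yang -4.1 tiltz [ 0.01  -0.004 -1.   ] F [-1.  -0.2  0.5] w 0.0292
[-11.09   1.73   0.05]
```

View pics/w10.png

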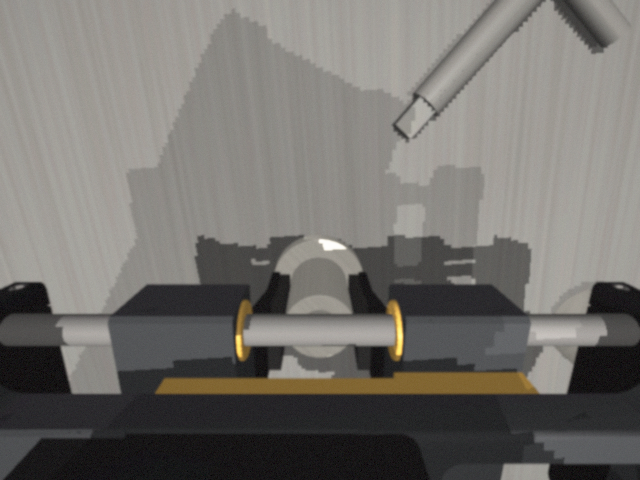

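The bush is held at (318,300), opening 29 mm. Lift and carry to compartment 2.

```bash
python3 -m creep '[[[0,0,-0.5,0],[0,0,-1.5,0],[0,0,-3,0],[0,0,-4,0],[0,0,-4.3,0],[-1,0.1,-4.3,0],[-11.09,1.73,-4.3,0],[-11.09,1.73,-4.3,0],[-11.09,1.73,-4.3,0],[-11.09,1.73,-4.3,0],[-11.09,1.73,-4.3,0],[-11.09,1.73,-4.3,0],[-11.09,1.73,-4.3,0],[-11.09,1.73,-4.3,0],[-11.09,1.73,-4.3,0],[-11.09,1.73,-4.3,0],[-11.09,1.73,-4.3,0],[-11.09,1.73,-4.3,0],[-11.09,1.73,-4.3,0]]]' 0 30
python3 - <<'E'
from h import *
p=viewer.capture("wrist"); cv2.imwrite("pics/w11.png",p["color"][:,:,::-1]); st(); print(go([.469,-.0095,.0275]))
E
```

```text
clock: 19.2
tool_pos: [0.4675, -0.0079, 0.1534]
tool_rot: [[0.069, 0.998, 0.01], [0.998, -0.069, -0.003], [-0.003, 0.01, -1.0]]
contact_force: [0.4, -0.0, -2.7]
grip_width: 0.0292
t 19.25 pos [ 0.4676 -0.0081  0.1535] yang -3.9 tiltz [ 0.01  -0.004 -1.   ] F [-0.3  0.1 -2.6] w 0.029
[-0.03  0.01  4.2 ]
```

View pics/w11.png

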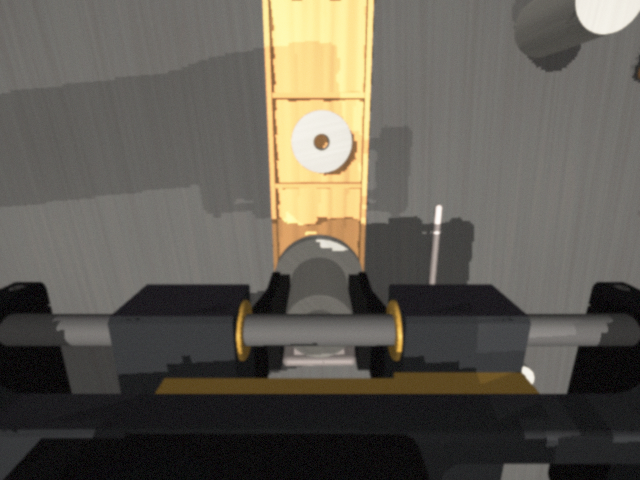

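The pulley sits in its compartment at (322,142), and the divider at row 183 is where it was for the other placings. Lower.

```bash
python3 -m creep '[[[-0.04,0,1,0],[-0.04,0,2,0],[-0.04,0,3,0],[-0.04,0,3.8,0],[-0.04,0,4.05,0],[-0.04,0,4.15,0],[-0.04,0,4.15,0],[-0.04,0,4.15,0],[-0.04,0,4.15,0]]]' 0 30
```

```text
clock: 20.0
tool_pos: [0.4699, -0.0097, 0.0305]
tool_rot: [[0.069, 0.998, 0.013], [0.998, -0.069, -0.004], [-0.003, 0.013, -1.0]]
contact_force: [0.3, -0.1, -2.1]
grip_width: 0.0292
```

```bash
python3 -m creep '[[[0,0,0.06,0],[0,0,0.1,0],[0,0,0.13,0],[0,0,0.16,0],[0,0,0.16,0]]]' 0 30
```

```text
clock: 20.42
tool_pos: [0.4706, -0.0099, 0.0269]
tool_rot: [[0.069, 0.998, 0.013], [0.998, -0.069, -0.005], [-0.004, 0.014, -1.0]]
contact_force: [-5.2, -0.4, 15.7]
grip_width: 0.0294
```

```bash
python3 -m creep '[[[0,0,-0.03,0],[0,0,-0.03,0],[0,0,-0.03,0],[0,0,-0.03,0],[0,0,-0.03,0],[0,0,-0.03,0],[0,0,-0.03,0],[0,0,-1,0],[0,0,-2.5,0],[0,0,-4,0],[0,0,-5,0],[0,0,-5,0],[0,0,-5,0]]]' 100 30
python3 - <<'E'
from h import *
st(); topctr("scene",.469,-.0095,.060,fn="s12.png"); topctr("top",.604,.281,.028)
print(go([.604,.281,.18]))
E
```

```text
clock: 21.5
tool_pos: [0.4699, -0.0093, 0.179]
tool_rot: [[0.069, 0.997, 0.018], [0.998, -0.069, -0.006], [-0.005, 0.018, -1.0]]
contact_force: [0.4, 0.1, -1.1]
grip_width: 0.0869
t 21.5 pos [ 0.4699 -0.0093  0.179 ] yang -4.0 tiltz [ 0.018 -0.006 -1.   ] F [ 0.4  0.1 -1.1] w 0.0869
scene top 165 [ 0.4695 -0.0106  0.0172  0.0605] mean [ 0.4713 -0.0106  0.0602]
top top 264 [0.6046 0.2811 0.0239 0.0285] mean [0.6044 0.2804 0.0284]
[ 9.97  3.85 -0.12]
```

View pics/s12.png

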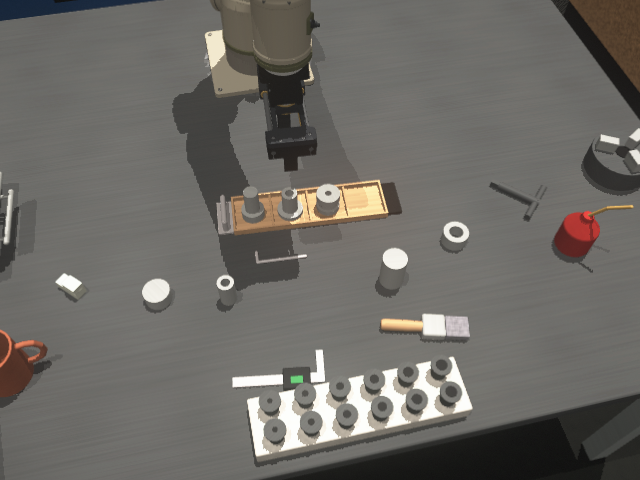

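Bush upright in compartment 2 at (290,203). Now the collar.

```bash
python3 -m creep '[[[0.6,0.2,0,0],[1.6,0.6,0,0],[9.97,3.85,-0.12,0],[9.97,3.85,-0.12,0],[9.97,3.85,-0.12,0],[9.97,3.85,-0.12,0],[9.97,3.85,-0.12,0],[9.97,3.85,-0.12,0],[9.97,3.85,-0.12,0],[9.97,3.85,-0.12,0],[9.97,3.85,-0.12,0],[9.97,3.85,-0.12,0],[9.97,3.85,-0.12,0],[9.97,3.85,-0.12,0]]]' 100 30
python3 - <<'E'
from h import *
st(); topctr("wrist",.604,.281,.028,fn="w13.png"); print(go([.604,.281,.014])); st()
E
```

```text
clock: 22.77
tool_pos: [0.6042, 0.2795, 0.18]
tool_rot: [[0.071, 0.997, 0.013], [0.997, -0.071, -0.006], [-0.005, 0.013, -1.0]]
contact_force: [0.2, 0.4, -0.8]
grip_width: 0.0873
t 22.77 pos [0.6042 0.2795 0.18  ] yang -4.1 tiltz [ 0.013 -0.006 -1.   ] F [ 0.2  0.4 -0.8] w 0.0873
wrist top 1521 [0.6019 0.2804 0.0241 0.0293] mean [0.602  0.2811 0.0291]
[ 0.07 -0.08  5.54]
t 22.82 pos [0.6042 0.2797 0.1802] yang -4.1 tiltz [ 0.013 -0.006 -1.   ] F [-0.5 -0.5 -0.1] w 0.0869
```

View pics/w13.png

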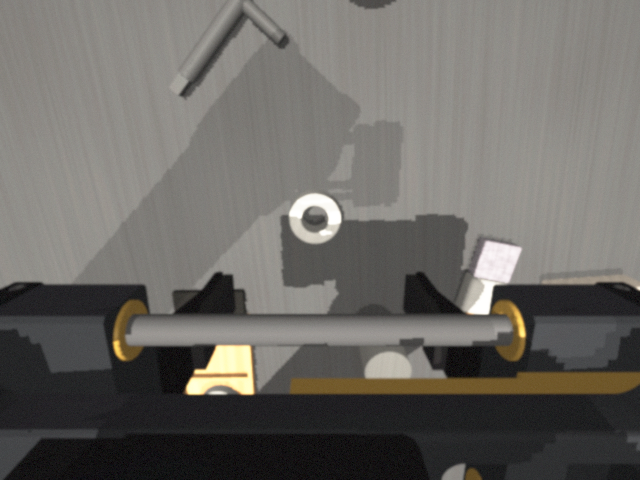

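The collar is at (315,218). The brush (495,258) and blank bar (388,365) are clear of the fingers. Descend to grip the upper part of the ring, so the tips stay above the tray wall.

```bash
python3 -m creep '[[[0.06,-0.1,2,0],[0.06,-0.1,4,0],[0.06,-0.1,5.2,0],[0.06,-0.1,5.58,0],[0.06,-0.1,5.58,0],[0.06,-0.1,5.58,0],[0.06,-0.1,5.58,0],[0.06,-0.1,5.58,0]]]' 100 30
python3 -m creep '[[[0,0,0,0],[0,0,0,0],[0,0,0,0],[0,0,0,0],[0,0,0,0],[0,0,0,0],[0,0,0,0],[0,0,0,0],[0,0,0,0],[0,0,0,0]]]' 0 30
python3 - <<'E'
from h import *
st(); p=viewer.capture("wrist"); cv2.imwrite("pics/w14.png",p["color"][:,:,::-1]); print(go([.4795,.138,.0144]))
E
```

```text
clock: 23.48
tool_pos: [0.6053, 0.2818, 0.0164]
tool_rot: [[0.071, 0.997, 0.017], [0.997, -0.071, -0.004], [-0.003, 0.018, -1.0]]
contact_force: [-0.2, -0.8, 0.3]
grip_width: 0.0871
clock: 24.32
tool_pos: [0.6048, 0.2819, 0.0163]
tool_rot: [[0.071, 0.997, 0.016], [0.997, -0.071, -0.004], [-0.003, 0.017, -1.0]]
contact_force: [-4.0, -0.8, 1.3]
grip_width: 0.0475
t 24.32 pos [0.6048 0.2819 0.0163] yang -4.1 tiltz [ 0.016 -0.004 -1.   ] F [-4.  -0.8  1.3] w 0.0475
[-5.08 -3.83  0.01]
```

View pics/w14.png

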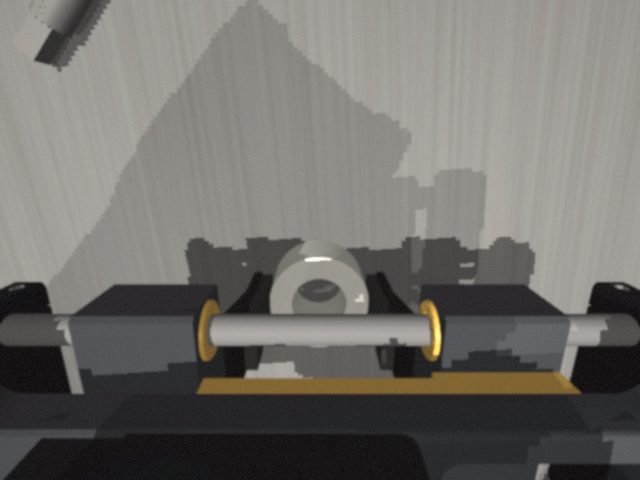

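The collar is held at (320,300), opening 47.5 mm. A slow test lift first.

```bash
python3 -m creep '[[[0,0,0,0],[0,0,-0.3,0],[0,0,-0.6,0],[0,0,-1,0],[0,0,-1.4,0],[0,0,-1.4,0],[0,0,-1.4,0]]]' 0 40
python3 - <<'E'
from h import *
st(); p=viewer.capture("wrist"); cv2.imwrite("pics/w15.png",p["color"][:,:,::-1]); print(go([.4795,.138,.13]))
p=viewer.capture("scene"); cv2.imwrite("pics/s15.png",cv2.resize(p["color"][150:330,330:530,::-1],None,fx=3,fy=3))
E
```

```text
clock: 24.95
tool_pos: [0.6049, 0.2824, 0.0597]
tool_rot: [[0.071, 0.997, 0.019], [0.997, -0.071, -0.003], [-0.002, 0.019, -1.0]]
contact_force: [0.5, -0.4, -2.3]
grip_width: 0.047
t 24.95 pos [0.6049 0.2824 0.0597] yang -4.1 tiltz [ 0.019 -0.003 -1.   ] F [ 0.5 -0.4 -2.3] w 0.047
[-5.09 -3.77 -2.43]
```

View pics/w15.png

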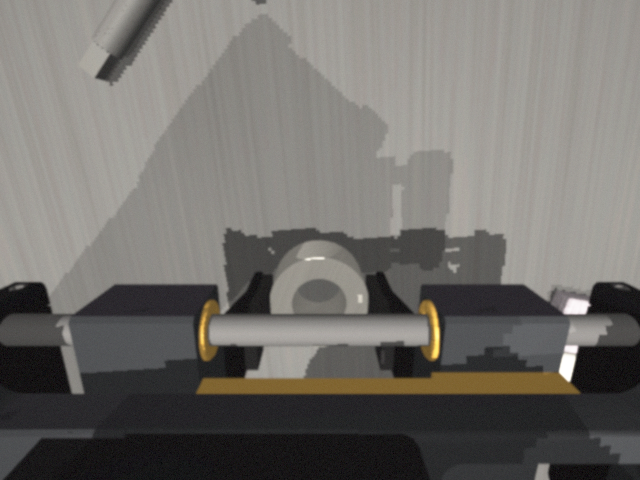

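View pics/s15.png

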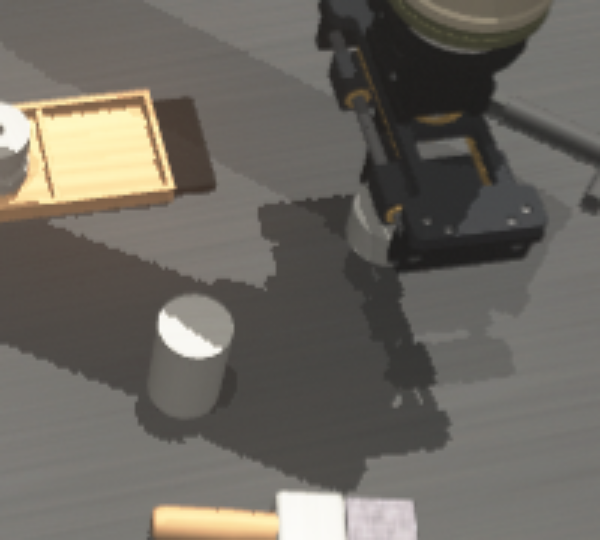

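The collar moves with the gripper and sits level. Carry it to compartment 4.

```bash
python3 -m creep '[[[0,0,-0.6,0],[0,0,-1.6,0],[0,0,-2.5,0],[-0.5,-0.4,-2.5,0],[-5.09,-3.77,-2.5,0],[-5.09,-3.77,-2.5,0],[-5.09,-3.77,-2.5,0],[-5.09,-3.77,-2.5,0],[-5.09,-3.77,-2.5,0],[-5.09,-3.77,-2.5,0],[-5.09,-3.77,-2.5,0],[-5.09,-3.77,-2.5,0],[-5.09,-3.77,-2.5,0],[-5.09,-3.77,-2.5,0]]]' 0 40
python3 - <<'E'
from h import *
p=viewer.capture("wrist"); cv2.imwrite("pics/w16.png",p["color"][:,:,::-1]); st(); print(go([.4793,.138,.0215]))
E
```

```text
clock: 26.22
tool_pos: [0.4794, 0.139, 0.1315]
tool_rot: [[0.069, 0.997, 0.016], [0.998, -0.069, -0.003], [-0.002, 0.016, -1.0]]
contact_force: [0.4, -0.5, -2.9]
grip_width: 0.0467
t 26.27 pos [0.4793 0.1389 0.1315] yang -4.0 tiltz [ 0.016 -0.003 -1.   ] F [ 0.5  0.3 -3.1] w 0.0471
[-0.02 -0.06  3.67]
```

View pics/w16.png

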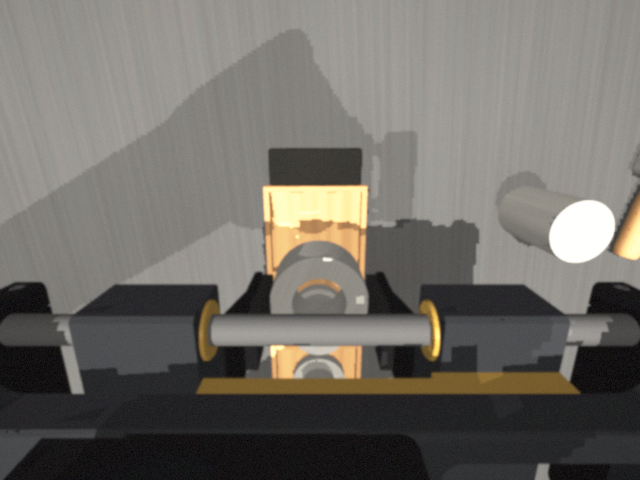

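```bash
python3 - <<'E'
from h import *
p=viewer.capture("wrist")
print(px(p,315,187,.014), px(p,264,200,.014), px(p,368,200,.014))
c=np.array([.472,.028]);U=np.array([.0698,.9976]); print(c+.149*U)
E
python3 -m creep '[[[-0.03,-0.04,1,0],[-0.03,-0.04,2,0],[-0.03,-0.04,3,0],[-0.03,-0.04,3.4,0],[-0.03,-0.04,3.55,0],[-0.03,-0.04,3.55,0],[-0.03,-0.04,3.55,0],[-0.03,-0.04,3.55,0]]]' 0 40
```

```text
[0.4807 0.1747] [0.4382 0.1671] [0.5235 0.1608]
[0.4824002 0.1766424]
clock: 26.98
tool_pos: [0.4809, 0.138, 0.0266]
tool_rot: [[0.07, 0.997, 0.018], [0.998, -0.07, -0.003], [-0.002, 0.019, -1.0]]
contact_force: [0.4, -0.5, -3.4]
grip_width: 0.0465
```

```bash
python3 -m creep '[[[0,-0.02,0.08,0],[0,-0.02,0.16,0],[0,-0.02,0.22,0],[0,-0.02,0.26,0],[0,-0.02,0.28,0],[0,-0.02,0.28,0]]]' 0 40
```

```text
clock: 27.48
tool_pos: [0.481, 0.138, 0.02]
tool_rot: [[0.07, 0.997, 0.019], [0.998, -0.07, -0.005], [-0.003, 0.019, -1.0]]
contact_force: [-10.2, -2.7, 26.4]
grip_width: 0.0468
```

```bash
python3 -m creep '[[[0,0,-0.04,0],[0,0,-0.04,0],[0,0,-0.04,0],[0,0,-0.04,0],[0,0,-0.04,0],[0,0,-0.04,0],[0,0,-0.04,0],[0,0,-1,0],[0,0,-2.5,0],[0,0,-4,0],[0,0,-5.5,0],[0,0,-5.5,0],[0,0,-5.5,0]]]' 90 30
python3 - <<'E'
from h import *
st()
c=np.array([.472,.028]);U=np.array([.0698,.9976]);
for k,h in((-.111,.074),(-.037,.060),(.037,.046),(.111,.032)):
    x,y=c+k*U; print(np.round([x,y],4)); topctr("scene",x,y,h,fn="s17.png")
p=viewer.capture("scene")
for t in ["spindle","bush","pulley","collar","blank_bar","blank_sleeve","blank_disc","tray","tray_handle"]:
    print(t,[(np.round(d["point"],3).tolist(),round(d["conf"],2)) for d in finder.pinpoint(p,t)[:2]])
cv2.imwrite("pics/s17z.png",cv2.resize(p["color"][160:250,200:420,::-1],None,fx=3.5,fy=3.5,interpolation=cv2.INTER_CUBIC))
E
```

```text
clock: 28.57
tool_pos: [0.4797, 0.1393, 0.1884]
tool_rot: [[0.07, 0.997, 0.025], [0.998, -0.07, -0.004], [-0.003, 0.026, -1.0]]
contact_force: [-0.5, 0.1, -0.9]
grip_width: 0.0782
t 28.57 pos [0.4797 0.1393 0.1884] yang -4.0 tiltz [ 0.025 -0.004 -1.   ] F [-0.5  0.1 -0.9] w 0.0782
[ 0.4643 -0.0827]
scene top 170 [ 0.4634 -0.083   0.0155  0.0754] mean [ 0.4654 -0.0825  0.0748]
[ 0.4694 -0.0089]
scene top 160 [ 0.47   -0.0092  0.0166  0.0612] mean [ 0.4714 -0.0107  0.0605]
[0.4746 0.0649]
scene top 390 [0.4743 0.0633 0.0253 0.047 ] mean [0.4765 0.0634 0.0468]
[0.4797 0.1387]
scene top 341 [0.4805 0.137  0.0259 0.0327] mean [0.4819 0.1364 0.0324]
spindle [([0.637, -0.154, -0.002], 0.75), ([0.463, -0.084, 0.002], 0.63)]
bush [([0.469, -0.01, 0.004], 0.82)]
pulley [([0.474, 0.067, 0.003], 0.74)]
collar [([0.484, 0.132, 0.002], 0.94)]
blank_bar [([0.661, 0.142, 0.002], 0.78)]
blank_sleeve [([0.64, -0.153, -0.003], 0.85)]
blank_disc [([0.616, -0.273, -0.006], 0.86), ([0.658, 0.14, 0.005], 0.26)]
tray [([0.468, 0.028, -0.0], 0.69), ([0.614, -0.272, -0.003], 0.17)]
tray_handle [([0.462, -0.138, -0.001], 0.64)]
```

View pics/s17.png

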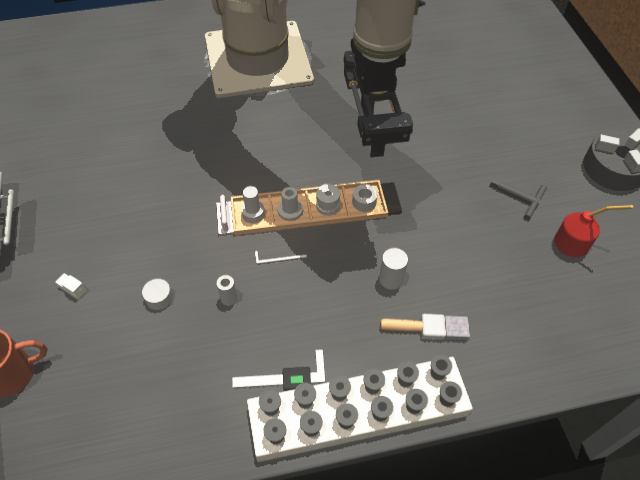

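View pics/s17z.png

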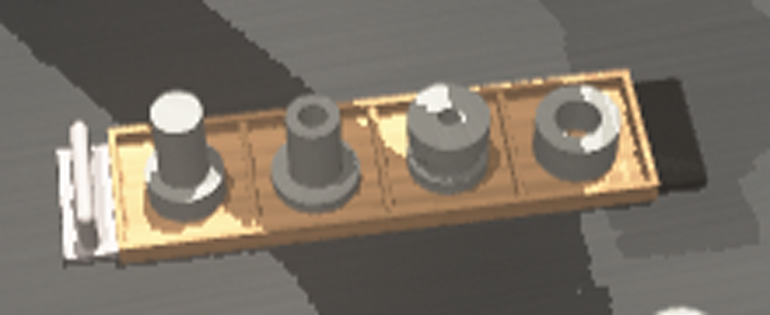

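All four parts stand upright in the right order (handle end at left), with the blanks in place and the gripper clear. Handing in.

```bash
python3 -c "
from workcell import order; print(order.sign_off())"
```

```text
the job is handed in; nothing more can be done
None
```

All four finished parts are standing upright in the tray, one to a compartment. From the handle end the order is spindle, bush, pulley, collar. I handed the job in at about 29 s of the 112 s limit.

**Last checks:** The depth images put each part's top within about 2 mm of its compartment's centre, at heights of 75, 61, 47 and 33 mm. That matches parts standing upright on the 4 mm tray floor. The three blanks were located within 5 mm of their starting positions, which is about as good as the position finder gets. The gripper was open and about 190 mm above the bench. The highest force I read while setting parts down was about 28 N.

**Disagreement:** In the last picture, the finder's top answer for the spindle was actually the sleeve blank, at (0.637, -0.154). Its second answer was the correct compartment, and both the image and the depth data confirm the spindle is there.

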